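# Clamp the strip and hold the V punch ready over the bend

## Robot

A 6-joint arm with a two-finger parallel gripper is mounted at the origin on a cart in front of the work surface, level with it; the furniture and walls round the work are solid. World frame = base frame: x ahead of the robot, y to its left, z up, the work surface at z = 0. Lengths are in m, angles in rad, forces in N, time in s.
With the tool pointing down it reaches from about 0.35 to 0.775 m from the base axis. Payload 7.3 kg.
Tool frame: the origin (TCP) lies at the centre of the arm's flange, where the gripper is bolted on; the fingertips stand 178 mm ahead of it and the grasp point (between the pads) lies 159 mm ahead of it; x points along the fingers, y is the direction in which the jaws open and shut, and the axes are right-handed (so a half turn about x gives the same grasp; the last joint's range is limited). The gripper opens to 92 mm and grips with 3 to 60 N. Pads are 19 mm wide; open, the fingers measure 130 mm over their backs; the gripper's body (75 mm by 190 mm) begins 47 mm behind the grasp point.
Start: joints at [1.002, 0.342, 1.524, -0, 1.275, -0.146], TCP at [0.215, 0.479, 0.405] pointing down, gripper open.
Joint ranges: [-2.53, 2.53], [-0.77, 2.02], [0.04, 2.7], [-1, 4.14], [0.28, 2.66], [-3.11, 3.11]. Speed limits (rad/s): [2.57, 2.57, 3.14, 3.14, 3.14, 3.14].

## Interface

Orientations are given as [roll, pitch, yaw] about the fixed x, y, z axes, in that order (R = Rz(yaw) Ry(pitch) Rx(roll)).
In Python, from cell import readout, cams, workorder gives the robot as it stands.
- The arm moves only by the shell command python3 -m inch 'ROWS' [FORCE]. ROWS is text: rows parted by semicolons, each of 5 numbers parted by spaces: the shift along the world's x, y, z in mm, then the turn about the world's z in rad, then the opening, from 0 (shut) to 1 (fully open). A call has 1 to 8 rows; each row shifts and turns the commanded pose from where the row before left it; what a row does not reach is not made up. A row lasts 1/12 s, in which the tool goes at most 41.7 mm and 7.16 degrees, less where a joint would pass 70% of its speed; a pose out of reach is approached as far as the arm can. A call is refused whole if a number of a shift passes 41.7 or a number of a turn 0.125, either way. A call with a gripper value outside its range is refused whole. The fingers move at their own pace and stop on an object; FORCE is the grip in N (left out, the last holds). Time passes only in rows, so rows that do not move let the fingers close. It gives the time, the measured TCP pose, the force and the opening at its end, in the units of the state.
- readout.observe(): the state, without advancing time (a new reading comes with each control period).
- cams.read_camera(name): name is "scene" or "side" or "wrist"; returns a dict with "color" (384x512x3 uint8, red, green, blue), "fx", "fy", "cx", "cy" (pixels), "world_to_cam" (4x4, takes a point from world to camera coordinates); the wrist camera has in their place "T_tool_cam" (4x4, takes a point from camera to tool coordinates, whose origin is the TCP and whose axes are the tool frame's). Camera axes: x right, y down, z forward; pixel columns grow to the right and rows downward; lengths in m; the calibration is good to about 2 mm. A picture is of the moment at which its call begins: read the wrist's pose just before it. There is no depth.
- workorder.hand_in(): hands the job in, once; it reports no verdict.
The state is a dict: "time": time; "qpos": joint angles; "qvel": joint speeds; "joint_efforts": joint torques, N m; "tool_pos": TCP position; "tool_rot": TCP orientation; "contact_force": force on the tool from outside, world axes, zero at the start; "torque": the same for the moment, N m; "opening": finger opening in m.
Only numpy, scipy, OpenCV 4.12 (cv2) and the standard library are available. Lean on these libraries where they do the work, as an engineer would, in place of code of your own. Each camera call takes 0.05 s, during which the arm holds its last target.

## Task

First swing the blue bending jig's clamp fully down onto the metal strip. Then take the red-capped V punch from the rack, carry it over the yellow guard and hold it upright over the middle of the die, its edge lined up along the notch and about 10 mm above the strip, never touching strip or jig with it. Finish still holding it there; leave the strip, the blue-capped punch and everything else where they are.

Things in the scene. Friction and masses are not known exactly. Their poses are not given: they have to be found in the camera images.
- bending_jig: fixed blue base plate 130 x 230 x 12 mm; origin: centre of its underside, on the bench; x along the notch, roughly away from the robot, y along the strip. Grey notched die at its centre: 46 (x) x 30 (y), top 32 mm above the bench. Yellow guard at y = -106 mm: 110 mm along x, 6 thick, top 100 mm above the bench. Clamp at y = +72 mm, bracket 54 mm high. Pins beside the strip reach 39 mm
- bend_point (a point): point on the strip's top face, midway along the notch and over its middle: jig position (0, 0, 35 mm); its axes are those of the jig, x along the notch, z up
- clamp_arm (a joint): angle of the clamp arm about a hinge along the jig's y: 0 = fully down, its rubber foot on the strip, arm level and pointing to jig -x; grows as the knob swings up, at most 1.4 rad; starts raised at 0.75 to 1.2 rad. The stiff hinge stays where it is left and needs about 2 N at the knob
- clamp_knob (a point): centre of the red ball knob, 24 mm in diameter, at the clamp arm's end, 104 mm from the hinge axis and 47 mm above the bench when the arm is down; free of other parts for 25 mm and more on both jig y sides. The arm is 13 mm wide
- clamp_hinge (a point): centre of the clamp's hinge, jig position (46, 72, 47 mm); its axes are those of the jig, the hinge axis is y. With angle a the knob is at jig x = 46 - 104 cos a, z = 47 + 104 sin a (mm)
- steel_strip: flat bright metal strip 24 x 170 x 3 mm, loose, 0.1 kg, lying along the jig's y over the rests and the die, between the guide pins; origin at the centre of its underside
- vee_punch: V punch with red cap: steel bar 44 mm long (x), 16 mm thick (y), 70 mm tall (z), 0.2 to 0.45 kg; the lowest 8 mm taper to an edge along x. Origin at the middle of that lower edge. Stands edge down in one of the rack's bays (either), about 1 mm play; grip it across its thickness, 35 to 55 mm above the edge
- flat_punch: the other punch, with blue cap, the same size but square at its lower end; origin at the centre of its underside; stands in the other bay and stays there
- punch_rack: fixed wooden rack on the bench, base 136 x 60 x 8 mm; origin at the centre of its underside, x along its length. Two bays end to end, centres at x = -29 and +29 mm, floor 8 mm above the bench, walls up to 28 mm above the bench and 35 mm wide over their outer faces across y. The punches' x axes lie along the rack's x
- black_die: bystander: black steel die block 55 x 34 x 20 mm, loose, origin at the centre of its underside
- black_tape: bystander: roll of black tape 68 x 72 x 18 mm, loose, origin at the centre of its underside
Things that resemble listed ones, but are neither listed nor needed, are in the scene too. Leave any green look-alike of the vee_punch alone.

How it is judged:
By the outcome, as a careful person would: the job done as asked, in the order asked, and still so for the second after the job is handed in, while the arm keeps its last pose, push and grip.
It also fails if it takes over 50 s, if anything falls off the work surface, if the arm or the gripper's body presses on something with over 40 N, if the wrist force passes 120 N, or if a joint passes its speed limit or range.

## Working session

There is one attempt and no reset: what is moved stays moved. The work goes in short steps, Python scripts to look and compute and a shell command to move; the robot and the scene stay as the last step left them, time stands still between calls to the robot, and variables do not carry over. Pictures are saved under pics/ and viewed, and the job is handed in when it is done.

```bash
ls; mkdir -p pics; python3 - <<'E'
from cell import readout, cams
import cv2, numpy as np, json
s=readout.observe(); print({k:np.round(v,3).tolist() for k,v in s.items()})
d={}
for n in ["scene","side","wrist"]:
    s=readout.observe()
    c=cams.read_camera(n); cv2.imwrite(f"pics/{n}0.png",c["color"][:,:,::-1])
    np.savez(f"pics/{n}0.npz",tp=s["tool_pos"],tr=s["tool_rot"],**c)
    print(n,c["fx"],c["cx"],c["cy"])
    for k in("world_to_cam","T_tool_cam"):
        if k in c: print(np.round(c[k],3).tolist())
E
```

```text
pics
{'time': 0.0, 'qpos': [1.002, 0.343, 1.525, -0.0, 1.275, -0.146], 'qvel': [-0.0, 0.0, -0.0, -0.002, -0.001, 0.0], 'joint_efforts': [-0.001, -43.124, -24.422, 0.072, 0.056, -0.0], 'tool_pos': [0.215, 0.479, 0.404], 'tool_rot': [-1.709, 1.569, -2.131], 'contact_force': [0.242, 0.157, 0.043], 'torque': [-0.038, 0.005, 0.008], 'opening': 0.092}
scene 437.39383444120745 259.462411950532 193.2703675264885
[[0.637, -0.771, 0.013, -0.306], [-0.473, -0.404, -0.783, 0.374], [0.608, 0.493, -0.622, 0.595], [0.0, 0.0, 0.0, 1.0]]
side 418.70779287165584 253.97319829357406 185.08504776178702
[[-0.996, -0.091, -0.022, 0.605], [-0.035, 0.578, -0.815, 0.024], [0.087, -0.811, -0.579, 1.228], [0.0, 0.0, 0.0, 1.0]]
wrist 335.19547043043843 257.2615233703952 188.32191015358424
[[0.001, -0.295, 0.955, 0.021], [1.0, -0.0, -0.001, -0.0], [0.001, 0.955, 0.295, -0.081], [0.0, 0.0, 0.0, 1.0]]
```

View pics/scene0.png

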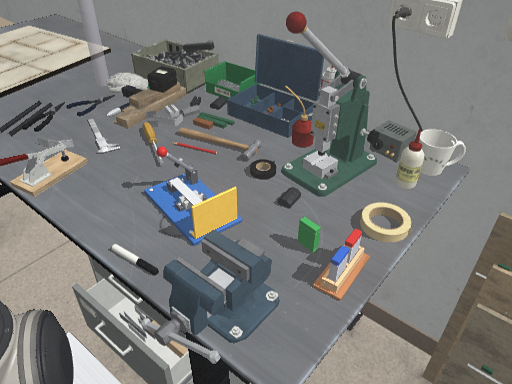

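View pics/side0.png

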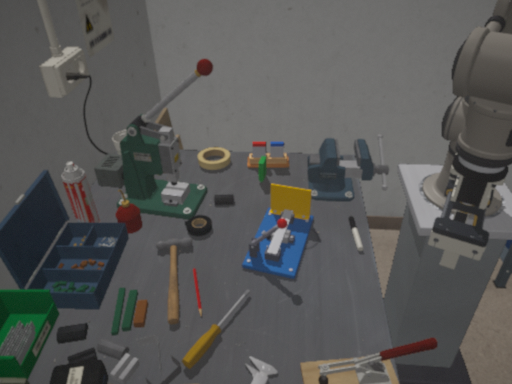

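View pics/wrist0.png

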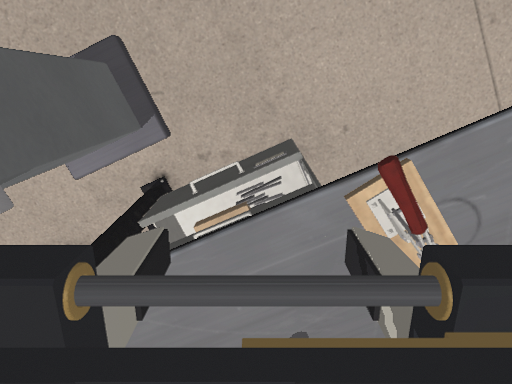

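The scene view shows the blue jig at (195,205), its knob at (162,152), and the rack at (343,272). The red cap is at (353,238) and the blue cap at (341,256), with a loose green look-alike at (309,234). Next I'll measure from zoomed crops.

```bash
cat > h.py <<'E'
import numpy as np, cv2
from scipy.spatial.transform import Rotation as R
def load(n): return dict(np.load(f"pics/{n}.npz"))
def w2c(c):
    if "world_to_cam" in c: return c["world_to_cam"]
    T=np.eye(4); T[:3,:3]=R.from_euler('xyz',c["tr"]).as_matrix(); T[:3,3]=c["tp"]
    return np.linalg.inv(T@c["T_tool_cam"])
def ray(c,u,v):
    M=np.linalg.inv(w2c(c)); d=M[:3,:3]@np.array([(u-c["cx"])/c["fx"],(v-c["cy"])/c["fy"],1.])
    return M[:3,3],d/np.linalg.norm(d)
def onz(c,u,v,z):
    o,d=ray(c,u,v); return o+d*(z-o[2])/d[2]
def proj(c,p):
    q=w2c(c)@np.append(p,1); return np.array([c["fx"]*q[0]/q[2]+c["cx"],c["fy"]*q[1]/q[2]+c["cy"]])
def tri(obs):
    A=np.zeros((3,3));b=np.zeros(3)
    for c,u,v in obs:
        o,d=ray(c,u,v);P=np.eye(3)-np.outer(d,d);A+=P;b+=P@o
    p=np.linalg.solve(A,b); return p,[np.linalg.norm(np.cross(p-ray(c,u,v)[0],ray(c,u,v)[1])) for c,u,v in obs]
def snap(n,name):
    from cell import readout,cams
    s=readout.observe(); c=cams.read_camera(n); cv2.imwrite(f"pics/{name}.png",c["color"][:,:,::-1])
    np.savez(f"pics/{name}.npz",tp=s["tool_pos"],tr=s["tool_rot"],**c); return load(name)
def crop(name,x0,y0,x1,y1,k,out):
    im=cv2.imread(f"pics/{name}.png")[y0:y1,x0:x1]; cv2.imwrite(f"pics/{out}.png",cv2.resize(im,None,fx=k,fy=k,interpolation=cv2.INTER_CUBIC))
def blobs(c,kind,box,minA=8):
    x0,y0,x1,y1=box; hsv=cv2.cvtColor(c["color"][y0:y1,x0:x1],cv2.COLOR_RGB2HSV).astype(int)
    H,S,V=hsv[...,0],hsv[...,1],hsv[...,2]
    m={'red':((H<8)|(H>172))&(S>150)&(V>70),'blue':(H>100)&(H<125)&(S>130)&(V>80),'yellow':(H>15)&(H<32)&(S>150)&(V>100)}[kind].astype(np.uint8)
    n,l,st,ce=cv2.connectedComponentsWithStats(m)
    return [(st[i,4],(ce[i]+[x0,y0]).round(1).tolist(),l==i) for i in range(1,n) if st[i,4]>=minA]
E
python3 - <<'E'
from h import *
crop("scene0",130,130,250,250,5,"s_jig"); crop("scene0",280,200,400,310,5,"s_rack")
crop("side0",230,170,330,290,5,"d_jig"); crop("side0",230,125,300,190,8,"d_rack")
for n,bx in(("scene0",(130,130,400,310)),("side0",(230,125,330,290))):
    for k in("red","blue","yellow"): print(n,k,[b[:2] for b in blobs(load(n),k,bx,15)])
E
```

```text
scene0 red [(np.int32(25), [305.0, 131.0]), (np.int32(66), [196.2, 147.6]), (np.int32(74), [161.5, 151.2]), (np.int32(150), [353.4, 236.9])]
scene0 blue [(np.int32(243), [197.9, 186.6]), (np.int32(1151), [172.6, 209.0]), (np.int32(115), [229.4, 224.1]), (np.int32(179), [339.8, 254.8])]
scene0 yellow [(np.int32(1336), [214.1, 212.9])]
side0 red [(np.int32(49), [258.9, 143.4]), (np.int32(57), [281.5, 222.6])]
side0 blue [(np.int32(48), [276.8, 143.5]), (np.int32(245), [266.7, 223.0]), (np.int32(1579), [282.5, 252.5])]
side0 yellow [(np.int32(1063), [290.4, 199.7])]
```

```bash
python3 -c "
import cv2,numpy as np
f=lambda n:cv2.imread('pics/'+n+'.png')
a,b,c,d=[cv2.resize(f(n),(400,300) if 0 else None,fx=1,fy=1) for n in('s_jig','s_rack','d_jig','d_rack')]
print(a.shape,b.shape,c.shape,d.shape)"
```

```text
(600, 600, 3) (550, 600, 3) (600, 500, 3) (520, 560, 3)
```

View pics/s_jig.png

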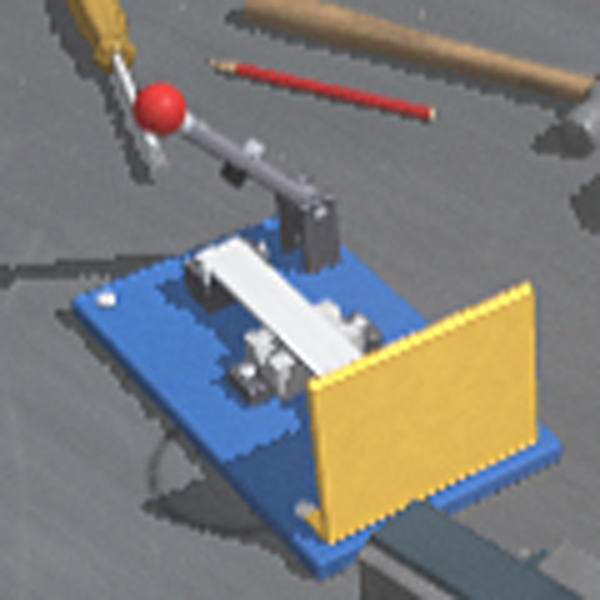

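View pics/s_rack.png

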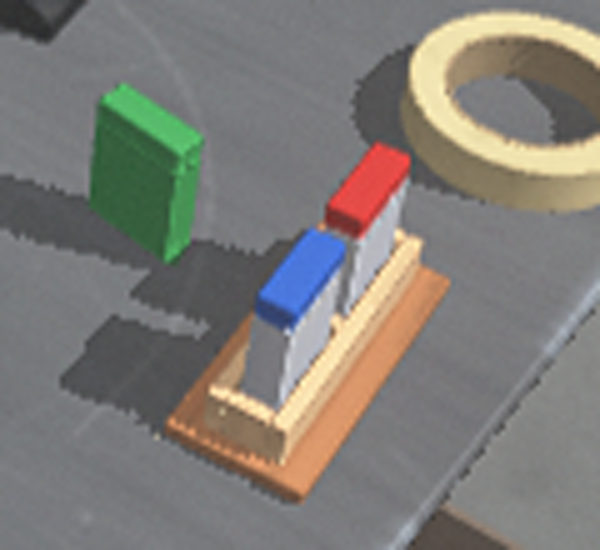

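View pics/d_jig.png

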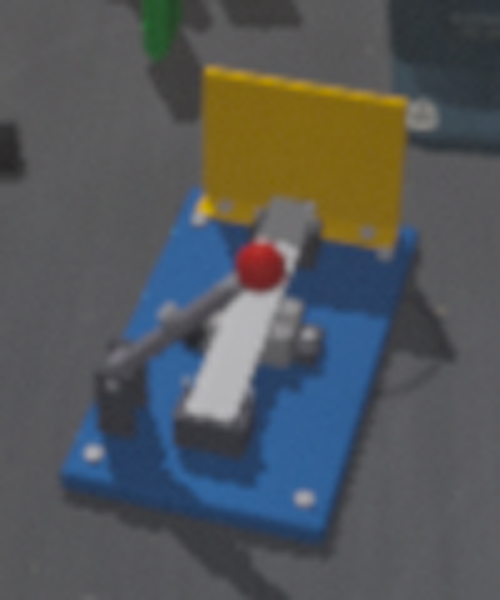

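View pics/d_rack.png

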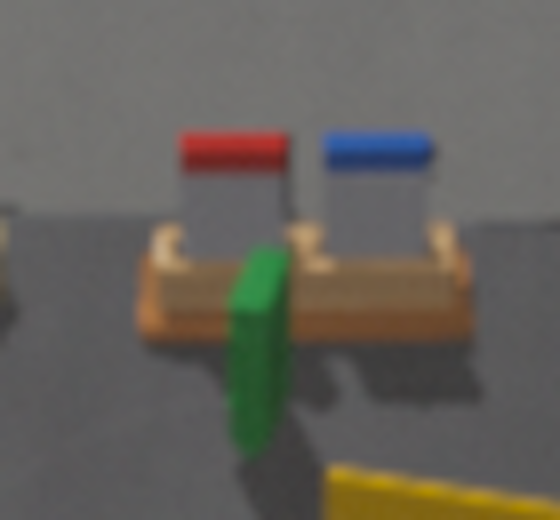

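```bash
cat > fit.py <<'E'
from h import *
from scipy.optimize import least_squares
def rigid2(L,W):
    L=np.array(L);W=np.array(W)[:,:2];l=L-L.mean(0);w=W-W.mean(0)
    a=np.arctan2((l[:,0]*w[:,1]-l[:,1]*w[:,0]).sum(),(l*w).sum())
    Rm=np.array([[np.cos(a),-np.sin(a)],[np.sin(a),np.cos(a)]]); t=W.mean(0)-Rm@L.mean(0)
    return a,t,np.linalg.norm(L@Rm.T+t-W,axis=1)
E
python3 - <<'E'
from fit import *
s=load("scene0");d=load("side0")
J=[(-.065,.115),(-.065,-.115),(.065,-.115),(.065,.115)]
sp=[(75,300),(320,562),(560,440),(275,217)]; dp=[(322,530),(418,232),(190,190),(62,478)]
sp=np.array(sp)/5+130; dp=np.array(dp)/5+[230,170]
sw=[onz(s,*p,.012) for p in sp]; dw=[onz(d,*p,.012) for p in dp]
for nm,w in(("s",sw),("d",dw),("both",sw+dw)):
    print(nm,[np.round(x,4) for x in rigid2(J*(len(w)//4),w)])
k,e=tri([(s,161.5,151.2),(d,281.5,222.6)]);print("knob",k,e)
a,t,_=rigid2(J*2,sw+dw)
Rm=np.array([[np.cos(a),-np.sin(a)],[np.sin(a),np.cos(a)]]); print("knob in jig",(k[:2]-t)@Rm,k[2])
# knob angle
# cap blobs
for nm,u,v in(("red",(353.4,236.9),(258.9,143.4)),("blue",(339.8,254.8),(276.8,143.5))):
    print(nm,tri([(s,*u),(d,*v)]))
# rack base top z=8mm: scene crop corners
rc=np.array([(168,425),(300,495),(450,285)])/5+[280,200]
print([onz(s,*p,.008).round(4) for p in rc])
# cap top z=.078 in scene
for nm,pts in(("red",[(375,143),(410,158),(363,222),(327,207)]),("blue",[(312,228),(347,243),(294,310),(257,294)])):
    w=[onz(s,*(np.array(p)/5+[280,200]),.078) for p in pts]; print(nm,np.round(w,4).tolist(),np.mean(w,0))
E
```

```text
s [np.float64(-0.1872), array([0.5144, 0.2371]), array([0.0087, 0.0048, 0.002 , 0.0104])]
d [np.float64(-0.2126), array([0.5185, 0.2438]), array([0.0041, 0.0028, 0.0015, 0.0021])]
both [np.float64(-0.2), array([0.5165, 0.2405]), array([0.0084, 0.0029, 0.002 , 0.0142, 0.0052, 0.0074, 0.0043, 0.0023])]
knob [0.51329251 0.31429201 0.12648865] [np.float64(0.0011185230255326228), np.float64(0.0011185230255326142)]
knob in jig [-0.0177688   0.07173043] 0.12648864662073933
red (array([ 0.60292939, -0.13384556,  0.07379615]), [np.float64(8.714383383698943e-05), np.float64(8.714383383707667e-05)])
blue (array([ 0.54566138, -0.13821105,  0.07269829]), [np.float64(0.00015483328036407644), np.float64(0.00015483328036426934)])
[array([ 0.5033, -0.1154,  0.008 ]), array([ 0.5075, -0.1716,  0.008 ]), array([ 0.6392, -0.1629,  0.008 ])]
red [[0.6214, -0.1261, 0.078], [0.6228, -0.1409, 0.078], [0.58, -0.1447, 0.078], [0.5781, -0.1301, 0.078]] [ 0.60060502 -0.1354737   0.078     ]
blue [[0.5647, -0.1316, 0.078], [0.5664, -0.1458, 0.078], [0.5245, -0.1484, 0.078], [0.5225, -0.1339, 0.078]] [ 0.54454814 -0.139905    0.078     ]
```

```bash
python3 - <<'E'
from h import *
s=load("scene0");d=load("side0");w=load("wrist0")
print(R.from_euler('xyz',w["tr"]).as_matrix().round(3))
print("press ball",tri([(s,296,20),(d,205,67)]))
print("green",onz(s,309,250,0), "vise", [onz(s,*p,.1).round(3) for p in((270,262),(220,242),(165,290),(218,312))])
print([onz(s,*p,.0).round(3) for p in((388,222),(290,197),(325,190))])
print("jig corner side",onz(d,322/5+230,530/5+170,.012))
E
```

```text
[[-0.001  0.41   0.912]
 [-0.001  0.912 -0.41 ]
 [-1.    -0.001 -0.   ]]
press ball (array([0.70389712, 0.10443273, 0.4104636 ]), [np.float64(0.0017840228213954028), np.float64(0.0017840228213954154)])
green [ 0.58125811 -0.05188224  0.        ] vise [array([ 0.428, -0.065,  0.1  ]), array([0.407, 0.035, 0.1  ]), array([0.27 , 0.027, 0.1  ]), array([ 0.294, -0.069,  0.1  ])]
[array([ 0.771, -0.139,  0.   ]), array([0.699, 0.085, 0.   ]), array([0.777, 0.035, 0.   ])]
jig corner side [0.48075755 0.36615806 0.012     ]
```

Three things could be taken for the punch: the red cap in the rack at scene (353,237), the blue cap at (340,255), and the loose green block at (309,234). The description and the crop point to the red-capped one, in the far bay. Before touching the clamp, I'll move over the jig for a closer look.

```bash
python3 -m inch '29 -27 0 0.0275 1;29 -27 0 0.0275 1;29 -27 0 0.0275 1;29 -27 0 0.0275 1;29 -27 0 0.0275 1;29 -27 0 0.0275 1;29 -27 0 0.0275 1;29 -27 0 0.0275 1' 25; python3 -m inch '0 0 0 0 1;0 0 0 0 1'; python3 -c "
from h import *
snap('wrist','w1')"
```

```text
time: 0.82
tool_pos: [0.4485, 0.2612, 0.4046]
tool_rot: [3.021, 1.571, 2.82]
contact_force: [0.2, 1.2, 0.5]
opening: 0.0919
time: 0.98
tool_pos: [0.4486, 0.2613, 0.4042]
tool_rot: [-2.721, 1.57, -2.928]
contact_force: [-1.0, 1.4, 0.4]
opening: 0.0918
```

View pics/w1.png

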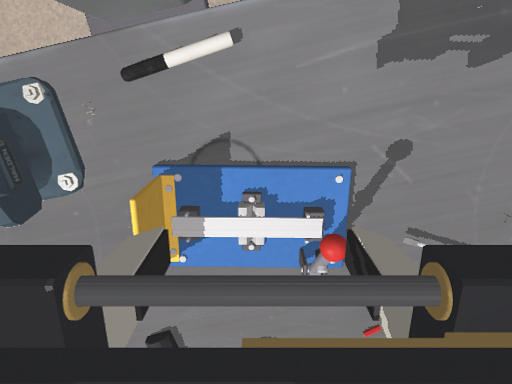

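The wrist view shows the jig: its near edge runs from (153,166) to (351,164), the strip spans columns 172–322 at row 227, the die is near (251,222) and the knob is at (333,248).

```bash
python3 -c "
from h import *
crop('w1',140,150,360,280,3.6,'w1c')
print([b[:2] for b in blobs(load('w1'),'red',(300,220,365,270))])"
```

```text
[(np.int32(586), [333.1, 247.3])]
```

View pics/w1c.png

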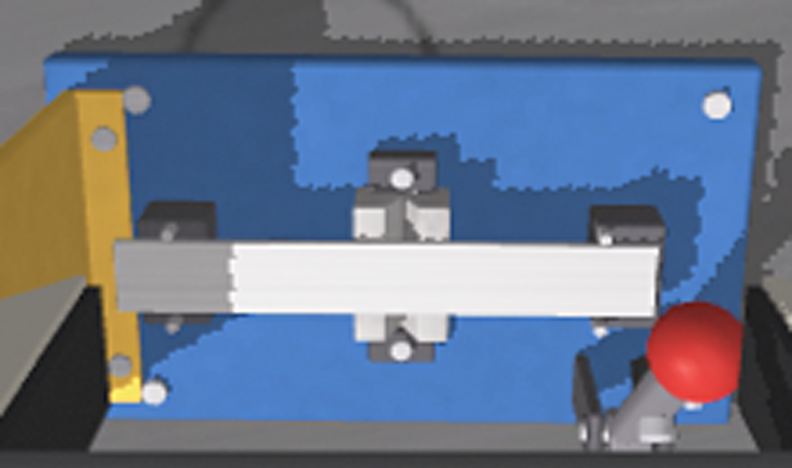

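```bash
python3 - <<'E'
from fit import *
w=load("w1");s=load("scene0");d=load("side0")
P=lambda x,y:(x/3.6+140,y/3.6+150)
J=[(-.065,-.115),(-.065,.115),(.065,.115)]
W=[onz(w,*P(*p),.012) for p in((47,66),(760,67),(727,421))]
print(rigid2(J,W))
a1=onz(w,*P(401,178),.039);b1=onz(w,*P(401,350),.039);print("pins mid",(a1+b1)/2,"yaw",np.arctan2(*(b1-a1)[1::-1]),np.linalg.norm(b1-a1))
e=[onz(w,*P(*p),.035) for p in((113,277),(657,280))];print("strip ends",e,np.mean(e,0),np.arctan2(*(e[1]-e[0])[1::-1])-np.pi/2,np.linalg.norm(e[1]-e[0]))
n=[onz(w,*P(*p),.032) for p in((402,190),(403,342))];print("notch",n,np.mean(n,0),np.arctan2(*(n[1]-n[0])[1::-1]))
for o in ([(w,333.1,247.3),(s,161.5,151.2)],[(w,333.1,247.3),(d,281.5,222.6)],[(w,333.1,247.3),(s,161.5,151.2),(d,281.5,222.6)]): print("knob",tri(o))
E
```

```text
(np.float64(-0.20828554295156876), array([0.51886372, 0.23877256]), array([0.00373113, 0.00185049, 0.00342576]))
pins mid [0.5120301  0.24083793 0.039     ] yaw -0.21271026751999833 0.0573260478341538
strip ends [array([0.49883189, 0.15142039, 0.035     ]), array([0.53479305, 0.31780015, 0.035     ])] [0.51681247 0.23461027 0.035     ] -0.21286457368773548 0.17022170768803016
notch [array([0.49023244, 0.24573034, 0.032     ]), array([0.54087495, 0.23513401, 0.032     ])] [0.5155537  0.24043217 0.032     ] -0.20626221988340193
knob (array([0.51097521, 0.31328112, 0.12703994]), [np.float64(0.0003410257697510908), np.float64(0.00034102576975109805)])
knob (array([0.51308853, 0.31320074, 0.12529835]), [np.float64(0.0014203078929392848), np.float64(0.0014203078929393076)])
knob (array([0.51261993, 0.31378843, 0.12607914]), [np.float64(0.0013196653710921156), np.float64(0.0007816484615316326), np.float64(0.0017384260789616087)])
```

```bash
python3 -m inch '31 26 0 -0.004 1;32 26 0 -0.004 1;0 0 -40 0 1;0 0 -40 0 1;0 0 -39 0 1;0 0 0 0 1'; python3 -m inch '0 0 0 0 0.1;0 0 0 0 0.1;0 0 0 0 0.1;0 0 0 0 0.1;0 0 0 0 0.1;0 0 0 0 0.1;0 0 0 0 0.1' 20; python3 -c "
from h import *
snap('side','d2');crop('d2',230,150,340,290,4,'d2c')"
```

```text
time: 1.53
tool_pos: [0.5069, 0.3154, 0.2779]
tool_rot: [-2.528, 1.556, -2.737]
contact_force: [-1.9, -0.6, -0.1]
opening: 0.0922
time: 2.12
tool_pos: [0.5105, 0.3147, 0.2866]
tool_rot: [0.716, 1.569, 0.505]
contact_force: [0.2, -0.2, -0.4]
opening: 0.0496
```

View pics/d2c.png

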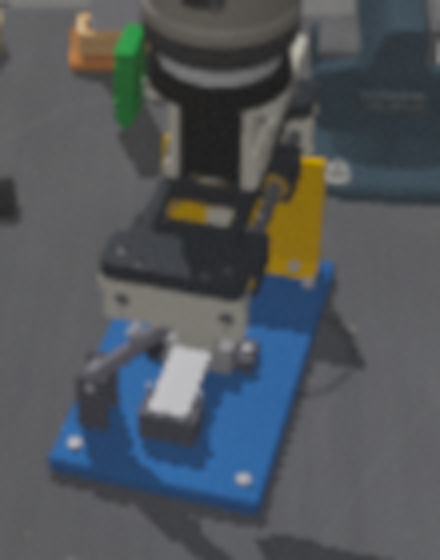

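The knob sits between the fingers, which are still closing (49.6 mm). I'll keep closing.

```bash
python3 -m inch '0 0 0 0 0.1;0 0 0 0 0.1;0 0 0 0 0.1;0 0 0 0 0.1;0 0 0 0 0.1;0 0 0 0 0.1'
```

```text
time: 2.67
tool_pos: [0.5104, 0.3147, 0.2856]
tool_rot: [-2.325, 1.571, -2.535]
contact_force: [-0.5, -0.5, 0.5]
opening: 0.0226
```

```bash
python3 -m inch '-6.8 1.4 -6.3 0 0.1;-6.1 1.3 -6.8 0 0.1;-5.3 1.1 -7 0 0.1;-4.8 1 -7.4 0 0.1;-4.2 0.9 -8.2 0 0.1;-3.5 0.7 -8.7 0 0.1;0 0 0 0 0.1'
```

```text
time: 3.25
tool_pos: [0.4789, 0.3216, 0.2393]
tool_rot: [-3.014, 1.57, 3.058]
contact_force: [3.3, 0.3, -2.2]
opening: 0.0221
```

```bash
python3 -m inch '-1.5 0.3 -8 0 0.1;-1 0.2 -8.5 0 0.1;-0.5 0.1 -8.5 0 0.1;0 0 -5 0 0.1;0 0 -3 0 0.1;0 0 0 0 0.1'; python3 -c "
from h import *
snap('side','d3');crop('d3',230,190,330,290,5,'d3c');snap('scene','s3');crop('s3',130,130,250,250,5,'s3c')"
```

```text
time: 3.75
tool_pos: [0.4753, 0.3224, 0.2065]
tool_rot: [-2.958, 1.567, 3.114]
contact_force: [-3.7, 5.4, -0.4]
opening: 0.0224
```

View pics/d3c.png

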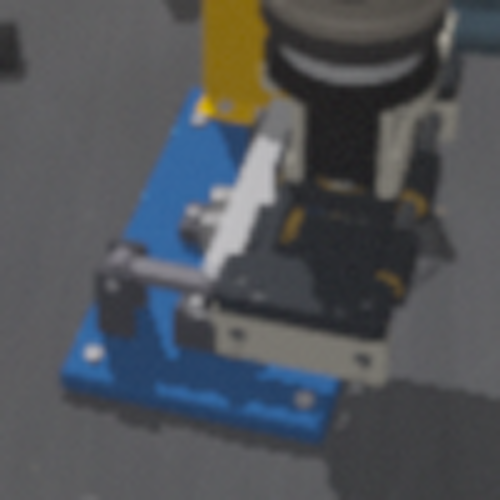

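View pics/s3c.png

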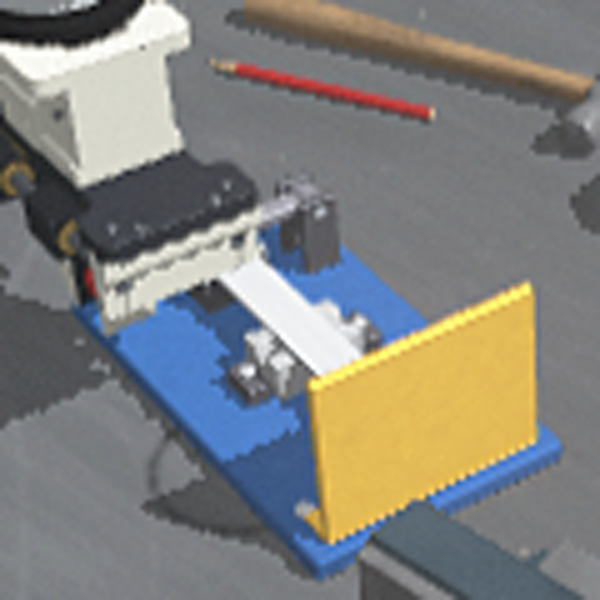

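The arm is nearly level, and the wrist shows no upward reaction yet. I'll press on in small steps until the foot seats.

```bash
python3 -m inch '0 0 -1.5 0 0.1;0 0 -1 0 0.1;0 0 0 0 0.1'; python3 -m inch '0 0 -1.5 0 0.1;0 0 0 0 0.1;0 0 0 0 0.1'
```

```text
time: 4.1
tool_pos: [0.4754, 0.3224, 0.2058]
tool_rot: [-3.084, 1.568, 2.989]
contact_force: [-7.7, 3.4, 9.4]
opening: 0.0226
time: 4.35
tool_pos: [0.4755, 0.3223, 0.2048]
tool_rot: [3.068, 1.569, 2.857]
contact_force: [-6.6, 1.6, 12.7]
opening: 0.0227
```

```bash
python3 -m inch '0 0 -1.5 0 0.1;0 0 0 0 0.1;0 0 0 0 0.6;0 0 0 0 0.6;0 0 0 0 0.6;0 0 0 0 0.6;0 0 0 0 0.6'; python3 -m inch '0 0 0 0 0.6;0 0 20 0 0.6;0 0 40 0 0.6;0 0 40 0 0.6;0 0 40 0 0.6;-20 -30 10 0 0.6;-20 -30 0 0 0.6;0 0 0 0 0.6'; python3 -c "
from h import *
snap('wrist','w4');snap('side','d4');crop('d4',230,190,330,290,4,'d4c')"
```

```text
time: 4.93
tool_pos: [0.4766, 0.3216, 0.2022]
tool_rot: [-2.524, 1.57, -2.735]
contact_force: [0.9, 0.1, -0.4]
opening: 0.0506
time: 5.6
tool_pos: [0.4331, 0.2585, 0.3528]
tool_rot: [-2.335, 1.566, -2.547]
contact_force: [-0.3, 0.6, -0.5]
opening: 0.0551
```

View pics/w4.png

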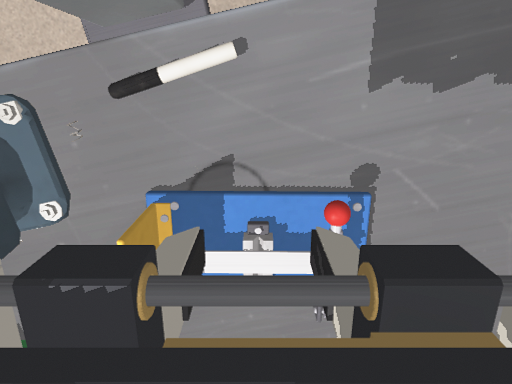

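View pics/d4c.png

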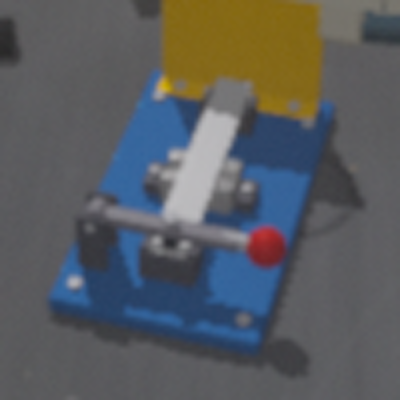

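The clamp is down, with the knob at wrist (337,213). I'll triangulate the knob height, then re-measure the jig from this view.

```bash
python3 - <<'E'
from fit import *
w=load("w4");d=load("d4")
bw=[b for b in blobs(w,'red',(300,180,370,240),50)];bd=[b for b in blobs(d,'red',(280,230,310,270),20)]
print([b[:2] for b in bw],[b[:2] for b in bd])
p,e=tri([(w,*bw[0][1]),(d,*bd[0][1])]);print(p,e)
for t in((.516,.240),(.5185,.2438)):
    a=-.21;Rm=np.array([[np.cos(a),-np.sin(a)],[np.sin(a),np.cos(a)]]);print((p[:2]-t)@Rm)
crop('w4',140,180,380,280,3.3,'w4c')
E
```

```text
[(np.int32(514), [336.9, 212.9])] [(np.int32(60), [296.2, 251.1])]
[0.47746799 0.32134015 0.04713804] [np.float64(0.0009665098703198731), np.float64(0.0009665098703199497)]
[-0.05464166  0.07152081]
[-0.05629458  0.06728314]
```

View pics/w4c.png

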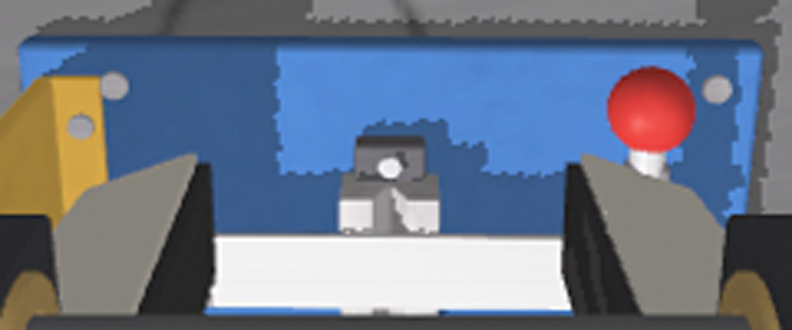

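```bash
python3 -m inch '30 -25 10 0.0233 0.5;30 -25 10 0.0233 0.5;30 -25 10 0.0233 0.5;30 -25 0 0.0233 0.5;2 -37 0 0.0233 0.5;2 -37 0 0.0233 0.5;2 -37 0 0.0233 0.5;0 -37 0 0.0233 0.5'; python3 -m inch '0 -37 0 0.0233 0.5;0 -37 0 0.0233 0.5;0 -37 0 0.0233 0.5;0 -34 -20 0.0233 0.5;0 0 0 0 0.5;0 0 0 0 0.5'; python3 -c "
from h import *
snap('wrist','w5')"
```

```text
time: 6.37
tool_pos: [0.5639, 0.0124, 0.3821]
tool_rot: [1.12, 1.571, 1.097]
contact_force: [1.8, -0.5, 0.5]
opening: 0.0461
time: 6.87
tool_pos: [0.5632, -0.1329, 0.361]
tool_rot: [2.577, 1.568, 2.642]
contact_force: [-0.2, 0.1, 0.4]
opening: 0.0462
```

View pics/w5.png

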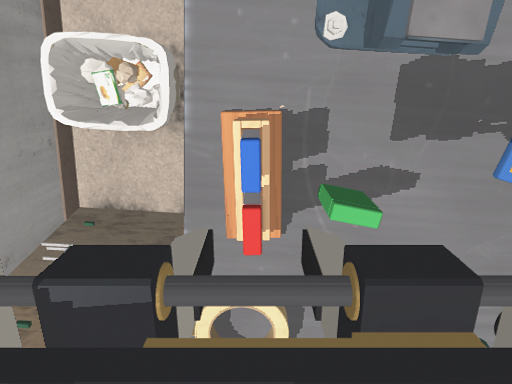

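The wrist view shows the rack, with the blue cap at (251,165), the red cap at (252,230) and the green block at (350,205) off to the side. The choice is confirmed.

```bash
python3 - <<'E'
from fit import *
w=load("w5");s=load("scene0");d=load("side0")
for k,bx in(('red',(235,190,270,265)),('blue',(235,130,270,200))):
    for A,c,m in blobs(w,k,bx,100):
        ys,xs=np.nonzero(m); r=cv2.minAreaRect(np.c_[xs+bx[0],ys+bx[1]].astype(np.float32)); print(k,A,c,r, onz(w,*c,.078))
crop('w5',215,100,295,265,3.6,'w5c')
J=R.from_euler('xyz',w['tr']).as_matrix(); print("jaw ang",np.arctan2(J[1,1],J[0,1]))
E
```

```text
red 935 [251.9, 229.2] ((251.5, 229.5), (49.0, 19.0), 90.0) [ 0.59894335 -0.13464727  0.078     ]
blue 1054 [250.2, 164.8] ((250.265380859375, 164.99169921875), (54.47340774536133, 19.39678192138672), 88.21009063720703) [ 0.54318833 -0.13937054  0.078     ]
jaw ang 1.6362077643699544
```

View pics/w5c.png

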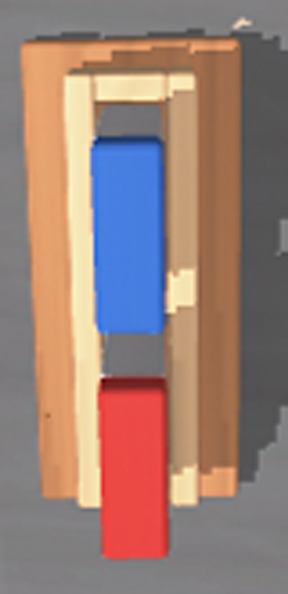

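```bash
python3 -m inch '37 -1.6 0 0.005 0.5;0 0 -36 0 0.5;0 0 -36 0 0.5;0 0 -36 0 0.5;0 0 -25 0 0.5;0 0 -16 0 0.5;0 0 0 0 0.5;0 0 0 0 0.5'; python3 -c "
from h import *
snap('side','d6');crop('d6',220,110,310,190,7,'d6c');snap('scene','s6');crop('s6',280,180,400,300,5,'s6c')"
```

```text
time: 7.58
tool_pos: [0.6003, -0.1314, 0.2137]
tool_rot: [2.322, 1.57, 2.397]
contact_force: [0.1, 0.6, 0.9]
opening: 0.0454
```

View pics/d6c.png

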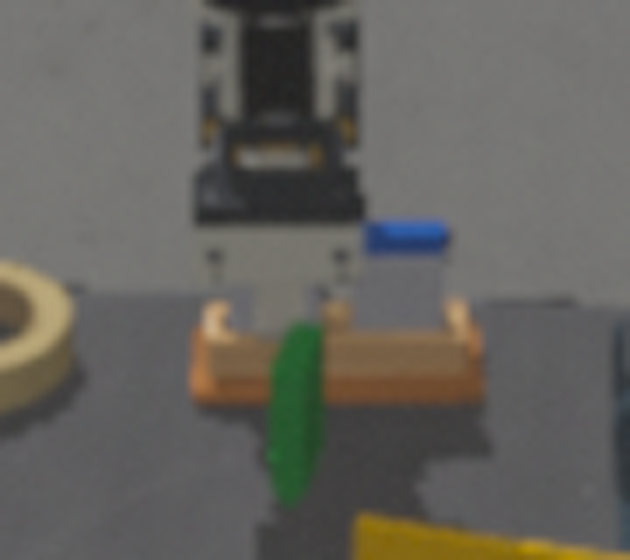

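View pics/s6c.png

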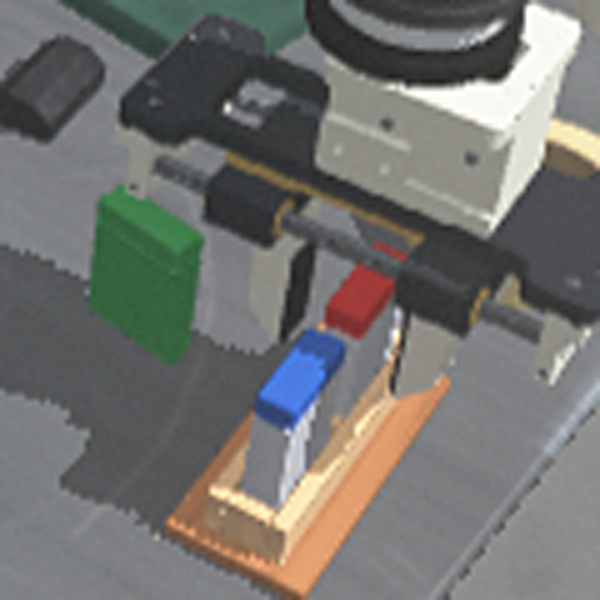

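The fingers straddle the red-capped punch, clear of the blue punch and the green block. Measured y is about 2.5 mm short, so I'll correct that and then close.

```bash
python3 -m inch '0 -2 0 0 0.5;0 0 0 0 0.5;0 0 0 0 0.5'; python3 -m inch '0 0 0 0 0.1;0 0 0 0 0.1;0 0 0 0 0.1;0 0 0 0 0.1;0 0 0 0 0.1;0 0 0 0 0.1;0 0 0 0 0.1;0 0 0 0 0.1' 30
```

```text
time: 7.93
tool_pos: [0.6, -0.135, 0.2151]
tool_rot: [-0.38, 1.569, -0.307]
contact_force: [-0.4, 0.3, 0.1]
opening: 0.0457
time: 8.6
tool_pos: [0.5997, -0.1348, 0.2138]
tool_rot: [2.14, 1.571, 2.214]
contact_force: [0.1, 0.3, -0.1]
opening: 0.0165
```

```bash
python3 -m inch '0 0 0 0 0.1;0 0 0 0 0.1;0 0 5 0 0.1;0 0 15 0 0.1;0 0 35 0 0.1;0 0 35 0 0.1;0 0 35 0 0.1;0 0 20 0 0.1' 45; python3 -c "
from h import *
snap('side','d7');crop('d7',220,60,320,190,4,'d7c');snap('scene','s7');crop('s7',280,130,400,300,4,'s7c')"
```

```text
time: 9.27
tool_pos: [0.5999, -0.1348, 0.363]
tool_rot: [-0.4, 1.566, -0.327]
contact_force: [1.3, -1.2, -2.5]
opening: 0.0161
```

View pics/d7c.png

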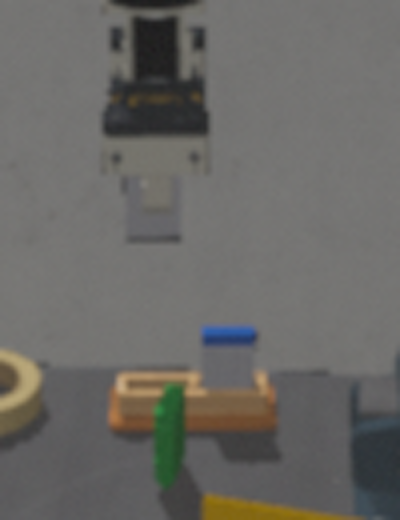

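View pics/s7c.png

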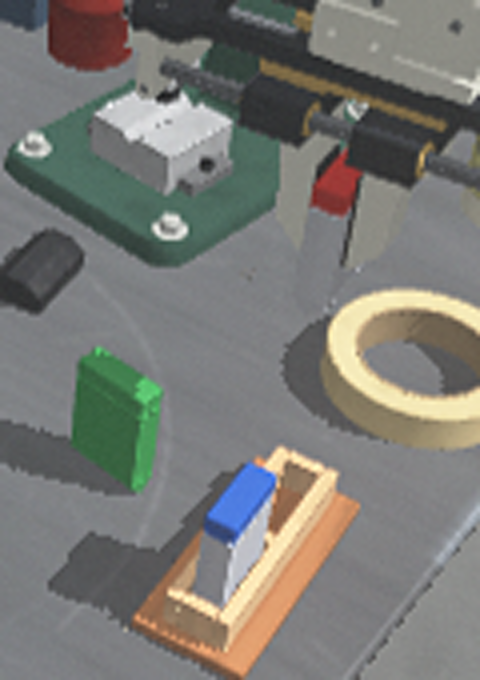

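The punch is out and hangs upright, and the blue punch stays in its bay. Its edge is at about z = 157 mm, 57 mm above the guard top, so I'll carry it over.

```bash
python3 -m inch '-6 20 0 -0.02 0.1;-8.5 36 0 -0.028 0.1;-8.5 38 0 -0.028 0.1;-8.5 38 0 -0.028 0.1;-8.5 38 0 -0.028 0.1;-8.5 38 0 -0.028 0.1;-8.5 38 0 -0.028 0.1;-8.5 38 0 -0.028 0.1'; python3 -m inch '-8.5 38 0 -0.028 0.1;-5 32 0 -0.028 0.1;-3 20 0 -0.008 0.1;0 0 0 0 0.1;0 0 0 0 0.1;0 0 0 0 0.1'; python3 -c "
from h import *
w=snap('wrist','w8');snap('side','d8');snap('scene','s8')
J=R.from_euler('xyz',w['tr']).as_matrix(); print('jaw ang',np.arctan2(J[1,1],J[0,1]),J[:,0])
crop('d8',220,130,340,280,4,'d8c');crop('s8',120,80,250,240,4,'s8c')"
```

```text
time: 10.03
tool_pos: [0.5329, 0.1508, 0.3566]
tool_rot: [-2.896, 1.567, -3.039]
contact_force: [0.7, -0.6, -4.2]
opening: 0.0159
time: 10.53
tool_pos: [0.5175, 0.2387, 0.3573]
tool_rot: [-2.49, 1.568, -2.695]
contact_force: [0.7, -0.8, -3.6]
opening: 0.016
jaw ang 1.364909160310979 [-0.00262773 -0.00125691 -0.99999576]
```

View pics/d8c.png

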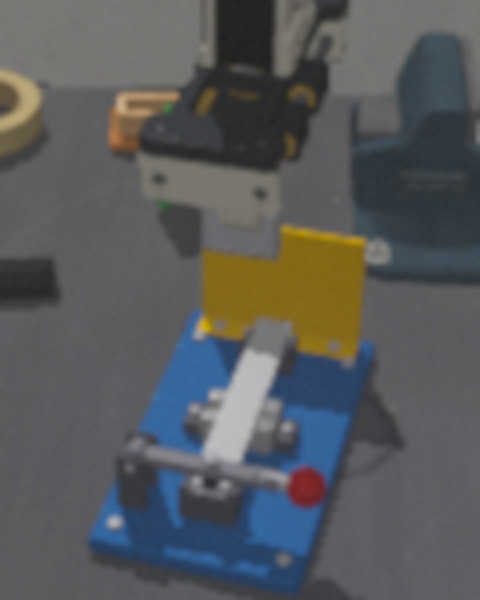

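View pics/s8c.png

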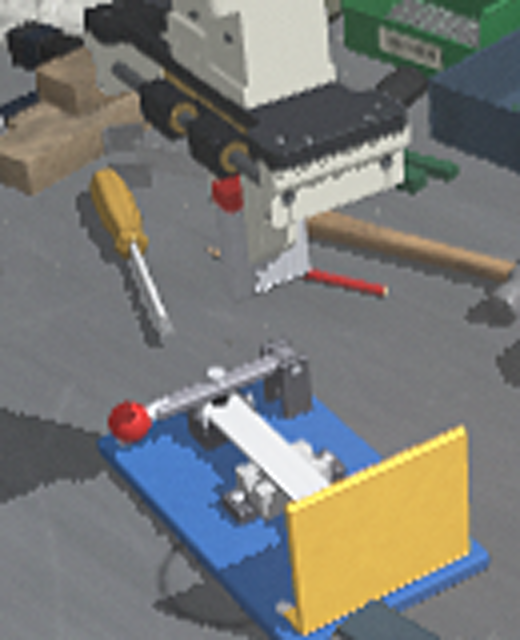

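View pics/w8.png

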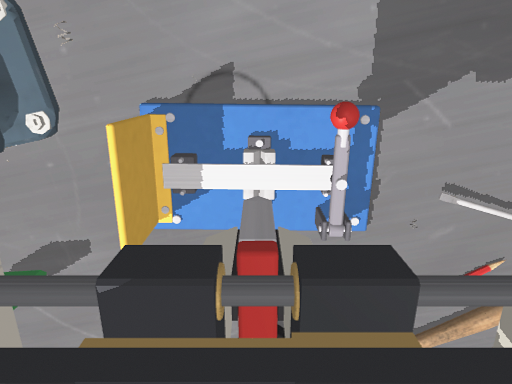

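The wrist view now shows the whole jig with the clamp down, and the punch's front face at (257,215). I'll refine the jig pose from here.

```bash
python3 -c "
from h import *
crop('w8',130,90,390,250,3,'w8c')"
```

```text
(no output)
```

View pics/w8c.png

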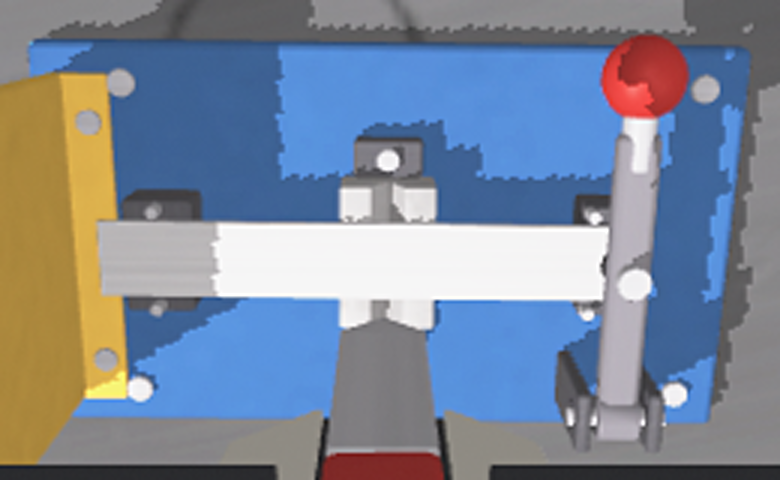

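```bash
python3 - <<'E'
from fit import *
w=load("w8");P=lambda x,y:(x/3+130,y/3+90)
J=[(-.065,-.115),(-.065,.115),(.065,.115)]
print("base",rigid2(J,[onz(w,*P(*p),.012) for p in((30,46),(748,51),(710,421))]))
D=[(-.023,-.015),(-.023,.015),(.023,.015),(.023,-.015)]
print("die",rigid2(D,[onz(w,*P(*p),.032) for p in((342,180),(436,182),(434,330),(341,328))]))
e=[onz(w,*P(*p),.035) for p in((98,257),(607,264))];print("strip yaw",np.arctan2(*(e[1]-e[0])[1::-1])-np.pi/2, "strip mid-axis pt",e)
b=blobs(w,'red',(325,95,365,135),80)[0][1];k=onz(w,b[0],b[1],.047);print("knob",k)
a=-.21;Rm=np.array([[np.cos(a),-np.sin(a)],[np.sin(a),np.cos(a)]]);print("jig from knob",k[:2]-Rm@[-.058,.072])
T=w["tp"];ez=T[2]-.2058
ap=onz(w,*P(381,320),ez);print("apex",ap,"tcp",T,"punch mid est",ap[:2]+.022*np.array([np.cos(a),np.sin(a)]))
print("shoulders",[onz(w,*P(*p),ez+.008) for p in((340,330),(430,330))])
E
```

```text
base (np.float64(-0.20927119667539076), array([0.51900285, 0.23887479]), array([0.00317968, 0.00239232, 0.00263839]))
die (np.float64(-0.21815016748017027), array([0.5174893 , 0.23988289]), array([0.00116865, 0.00105767, 0.00105303, 0.00078926]))
strip yaw -0.21985377861224586 strip mid-axis pt [array([0.49845788, 0.15198599, 0.035     ]), array([0.53286189, 0.30594241, 0.035     ])]
knob [0.47665043 0.32171651 0.047     ]
jig from knob [0.51836711 0.23920761]
apex [0.49850429 0.24199502 0.15147759] tcp [0.51751294 0.23865161 0.35727759] punch mid est [0.52002097 0.2374089 ]
shoulders [array([0.49625854, 0.23471739, 0.15947759]), array([0.49966637, 0.25107456, 0.15947759])]
```

```bash
python3 -m inch '0.2 1 0 -0.006 0.1;0 0 -25 0 0.1;0 0 -25 0 0.1;0 0 -22 0 0.1;0 0 -20 0 0.1;0 0 0 0 0.1;0 0 0 0 0.1;0 0 0 0 0.1'; python3 -c "
from h import *
w=snap('wrist','w9');snap('side','d9');snap('scene','s9')
J=R.from_euler('xyz',w['tr']).as_matrix(); print('jaw ang',np.arctan2(J[1,1],J[0,1]),J[:,0],w['tp'])
crop('d9',240,180,320,270,6,'d9c');crop('s9',150,140,250,240,6,'s9c')"
```

```text
time: 11.35
tool_pos: [0.5185, 0.24, 0.2681]
tool_rot: [0.556, 1.569, 0.343]
contact_force: [0.0, 0.2, -3.4]
opening: 0.0162
jaw ang 1.3579227066516864 [ 1.96504046e-03  7.01672631e-04 -9.99997823e-01] [0.51854766 0.24003566 0.26811025]
```

View pics/d9c.png

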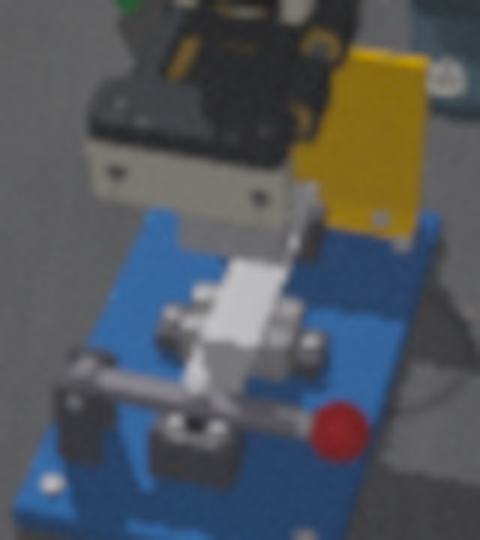

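View pics/s9c.png

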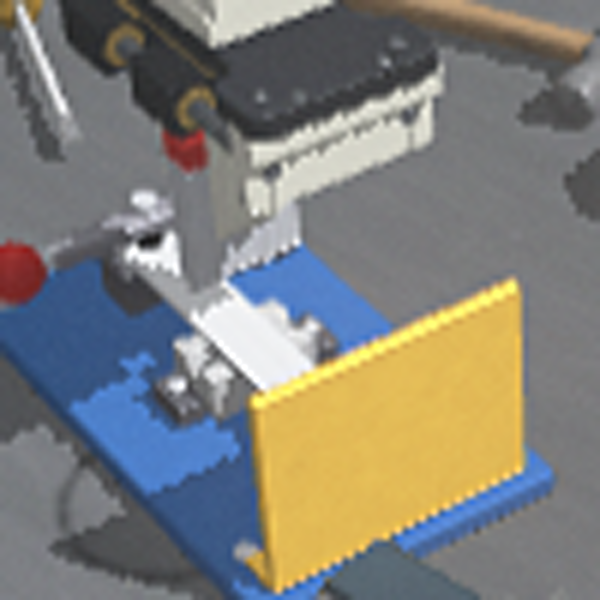

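View pics/w9.png

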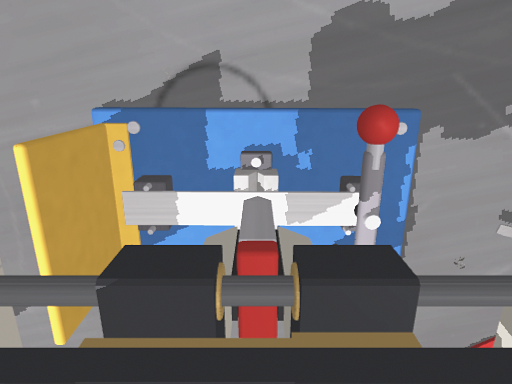

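```bash
python3 - <<'E'
from h import *
w=load("w9");s=load("s9");d=load("d9");T=w["tp"];a=-.213;ux=np.array([np.cos(a),np.sin(a),0])
m=np.array([T[0],T[1],T[2]-.2058])
for nm,p in(("-x end",m-.022*ux),("+x end",m+.022*ux)):
    print(nm,p.round(4),"w",proj(w,p).round(1),"side crop",((proj(d,p)-[240,180])*6).round(0),"scene crop",((proj(s,p)-[150,140])*6).round(0))
b=np.array([.518,.2393,.035])
print("strip bend pt w",proj(w,b-.022*ux),"side",(proj(d,b)-[240,180])*6)
crop('w9',200,140,320,250,6,'w9c')
E
```

```text
-x end [0.497  0.2447 0.0623] w [257.1 190.9] side crop [295. 268.] scene crop [183. 295.]
+x end [0.5401 0.2354 0.0623] w [257.1 258.9] side crop [192. 249.] scene crop [284. 252.]
strip bend pt w [255.80630177 177.64089792] side [243.3409326  306.49496434]
```

View pics/w9c.png

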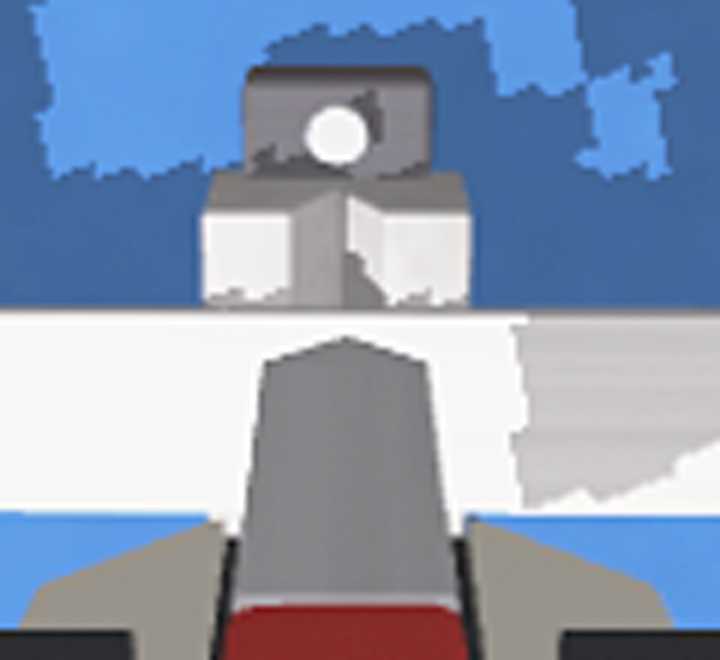

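```bash
python3 -c "
from h import *
import cv2
a=cv2.imread('pics/d9.png')[205:240,262:302];b=cv2.imread('pics/s9.png')[160:200,165:215]
for n,i,k in(('d9z',a,14),('s9z',b,12)):
    i=cv2.resize(i,None,fx=k,fy=k,interpolation=cv2.INTER_NEAREST);cv2.imwrite('pics/'+n+'.png',cv2.convertScaleAbs(i,alpha=1.3))
"
```

```text
(no output)
```

View pics/d9z.png

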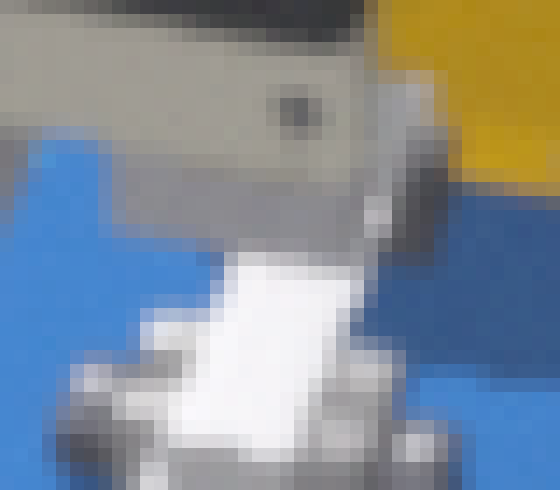

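View pics/s9z.png

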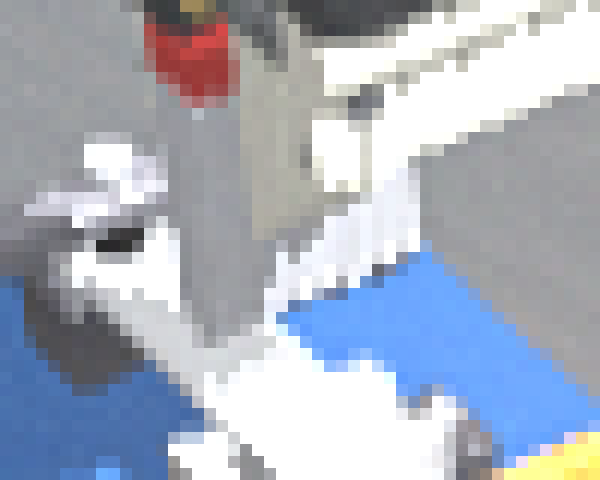

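```bash
python3 - <<'E'
from h import *
w=load("w9");s=load("s9");d=load("d9")
A=(w,257.7,196.3);B=(d,287.9,223.9);C=(s,182.5,188.7)
for o in([A,B],[A,C],[A,B,C],[B,C]): print("-x end",tri(o)[0].round(4),np.round(tri(o)[1],4))
print("+x end",tri([(d,270,221.1),(s,200,180.8)]))
# cap: relative in rest images: red cap tri .6029 in scene0/side0; cap now in wrist
w5=load("w5")
for r in (376,383,557): print(r,onz(w5,134/3.6+215,r/3.6+100,.078))
# die in same side/scene: predicted die near/far top corners
a=-.213;ux=np.array([np.cos(a),np.sin(a),0]);uy=np.array([-np.sin(a),np.cos(a),0]);b=np.array([.518,.2393,0])
E
```

```text
-x end [0.4999 0.2444 0.0642] [0.0002 0.0002]
-x end [0.5015 0.244  0.0609] [0.0007 0.0007]
-x end [0.5005 0.2433 0.0626] [0.0011 0.0007 0.001 ]
-x end [0.5005 0.2422 0.0626] [0.0004 0.0004]
+x end (array([0.54592191, 0.23369927, 0.06247367]), [np.float64(0.0010583705612181677), np.float64(0.0010583705612180578)])
376 [ 0.57667119 -0.13572242  0.078     ]
383 [ 0.57838217 -0.13561879  0.078     ]
557 [ 0.6229906 -0.1329168  0.078    ]
```

The punch's lower edge triangulates to z = 62.6 mm, against 62.3 mm predicted from the grasp. It sits about 3.5 mm too far along +x and about 0.8 mm off in jig y. I'll correct both and come down to 10 mm.

```bash
python3 -m inch '-3.4 -0.1 0 0 0.1;0 0 -6 0 0.1;0 0 -6 0 0.1;0 0 -3 0 0.1;0 0 0 0 0.1;0 0 0 0 0.1;0 0 0 0 0.1'; python3 - <<'E'
from h import *
w=snap('wrist','wa');d=snap('side','da');s=snap('scene','sa')
J=R.from_euler('xyz',w['tr']).as_matrix(); print('jaw ang',np.arctan2(J[1,1],J[0,1]),J[:,0],w['tp'])
crop('wa',200,140,320,250,6,'wac');crop('da',250,195,320,260,8,'dac');crop('sa',150,140,250,240,6,'sac')
E
```

```text
time: 12.08
tool_pos: [0.5146, 0.2401, 0.2518]
tool_rot: [1.465, 1.571, 1.253]
contact_force: [-0.5, -0.7, -2.8]
opening: 0.0162
jaw ang 1.35861443265616 [ 1.71763878e-05  5.22199653e-05 -9.99999998e-01] [0.51460244 0.2401073  0.25176783]
```

View pics/wac.png

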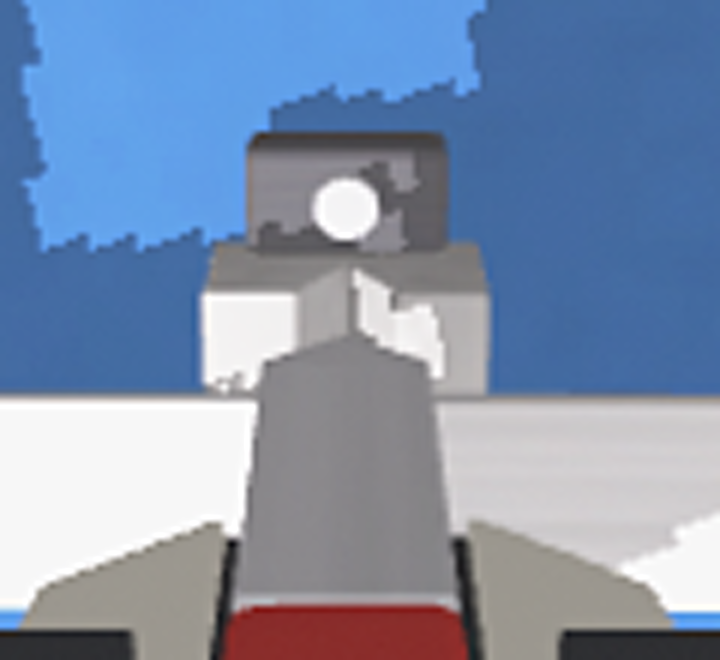

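View pics/dac.png

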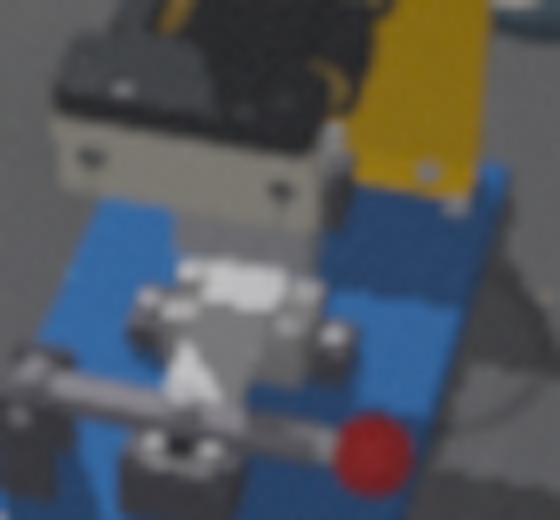

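View pics/sac.png

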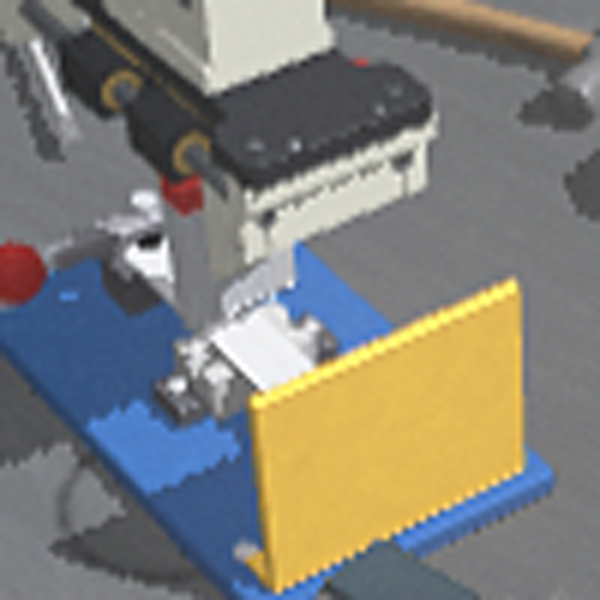

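```bash
python3 - <<'E'
from h import *
w=load("wa");a=-.213;ux=np.array([np.cos(a),np.sin(a)]);uy=np.array([-ux[1],ux[0]])
b=np.array([.518,.2393])
p=onz(w,258.2,195.5,.0462)[:2]-b;print("apex jig",p@ux,p@uy)
for c,r,z in((201,392,.032),(490,392,.032)):
    q=onz(w,c/6+200,r/6+140,z)[:2]-b;print("die edge at strip",q@ux,q@uy)
for r in(397,610):
    q=onz(w,(100)/6+200,r/6+140,.035)[:2]-b;print("strip edges",q@ux,q@uy)
q=onz(w,346/6+200,292/6+140,.032)[:2]-b;print("die near edge",q@ux,q@uy)
E
```

```text
apex jig -0.023112139053699687 0.0005046877887831257
die edge at strip -0.011858997700985176 -0.015004435433646454
die edge at strip -0.011880157411314722 0.01530596240096618
strip edges -0.012398518711830427 -0.02522990150983769
strip edges 0.011843224175955475 -0.026089289181109577
die near edge -0.02285031395332739 0.0001971963493151695
```

Lateral error is 0.3 mm, and along the notch it is −1 mm. One last trim: +1 mm along x and −1 mm in z.

```bash
python3 -m inch '0.9 -0.4 -1 0 0.1;0 0 0 0 0.1;0 0 0 0 0.1;0 0 0 0 0.1;0 0 0 0 0.1'; python3 - <<'E'
from h import *
w=snap('wrist','wb');d=snap('side','db');s=snap('scene','sb')
J=R.from_euler('xyz',w['tr']).as_matrix(); print('jaw ang',np.arctan2(J[1,1],J[0,1]),w['tp'])
k=[b for b in blobs(d,'red',(280,230,310,270),20)];print([b[:2] for b in k])
crop('wb',200,140,320,250,6,'wbc')
E
```

```text
time: 12.65
tool_pos: [0.5154, 0.2397, 0.2509]
tool_rot: [1.112, 1.571, 0.9]
contact_force: [-0.5, 0.5, -3.0]
opening: 0.0161
jaw ang 1.3585893188654663 [0.51540502 0.23968512 0.25087091]
[(np.int32(59), [296.2, 251.3])]
```

View pics/wbc.png

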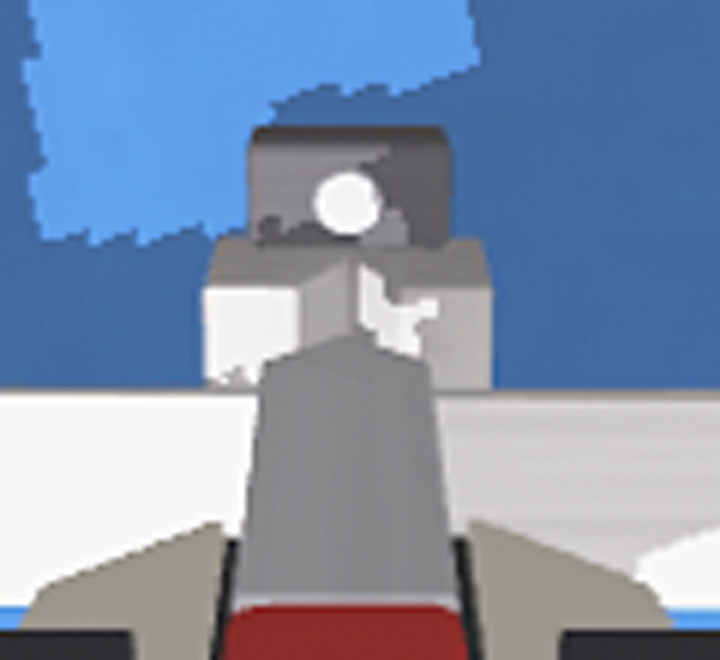

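View pics/sb.png

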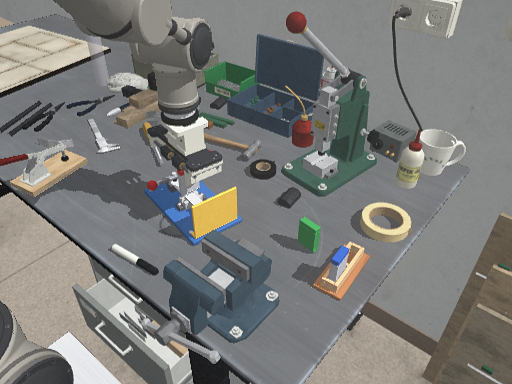

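The punch apex is at crop (348,333), centred on the die, whose edges are at 203 and 492. The edge is about 10 mm above the strip and the clamp knob has not moved. The blue punch, green block, tape and black die are all where they were. Handing in.

```bash
python3 -c "
from cell import workorder
print(workorder.hand_in())"
```

```text
the job is handed in; nothing more can be done
None
```

I swung the clamp fully down first. Then I took the red-capped V punch from the rack, carried it over the guard with about 50 mm to spare, and handed the job in at 12.7 s with the punch still held over the die.

- **Clamp:** after I let go, the knob triangulated at 47.1 mm above the bench (47 mm is fully down). It was in the same place in the side view at the end.
- **Height:** the punch edge is about 10 mm above the strip, worked out from the tool height at the grasp. A camera check higher up agreed within about 0.5 mm.
- **Alignment:** the punch is within about 0.5 mm of the notch centre and about 1 mm of the middle along it. Its yaw matches the jig within about 0.01 rad and the tool is vertical.
- **Contact:** the final wrist force was about 3 N, which is roughly the punch's weight, so nothing suggests the punch touched the strip or jig.
- **Everything else:** the blue punch, green block, tape and black die looked unmoved in the last scene picture. The strip had not visibly moved in the last wrist view.

**Disagreements:** the punch sat about 3 mm off the grasp centre along its length, which I corrected from the wrist view. The scene camera put that offset nearer 5 mm. The jig position also varied by 2 to 4 mm between cameras, so I relied on the wrist view for the final placing.

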